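Fit a glass window into an optical cell and tighten its retaining ring until snug

TASK

Lay the thick glass disc flat in the pocket on top of the cell's neck, then fit the steel retaining ring over the neck and screw it clockwise until it clamps the glass snugly, with about 10 N, through the weak lifter plate against the firm gasket below. Feel for the gasket, as its depth differs: the glass is brittle, so tighten only a few degrees past where it meets the gasket and never press or screw hard. Leave ring and glass clamped and everything else on the bench where it stands.

Things in the scene. Friction and masses are not known exactly. Their poses are not given: they have to be found in the camera images.
- cell: Aluminium cell screwed to the bench: square flange 92 x 92 x 12 mm, in its middle an upright round neck, 36 mm outer diameter, rim 46 mm above the bench. Origin: centre of the underside, z up. Three thread segments, each 70 degrees long, stand 3.5 mm out from the neck (43 mm diameter), centred on the cell's +x axis and at 120 and 240 degrees from it.
- cell_mouth (a point): Centre of the neck's mouth, on its axis at rim height, 46 mm above the bench. In the pocket (30.8 mm diameter) a weakly sprung lifter plate lies 3.5 mm below the rim; it pushes up with 1.6 N, and 2.4 N when pressed 2.5 mm down. Under it, 0.1 to 2.5 mm deeper (unseen, differs from start to start), is the firm gasket, which gives way 1 mm for every 14 N.
- cell_gap (a point): Point 19.5 mm from the neck's axis in the middle of one of the three gaps between thread segments, +57 degrees (counter-clockwise from above) from the cell's x axis; 3.7 mm below the rim. Gaps are about 43 degrees wide. A segment's underside is a ramp: at the gap's clockwise side it starts at this height, then falls 5.5 mm over 70 degrees clockwise to an end stop.
- window: The glass disc, 28 mm diameter, 12 mm thick, 25 g, lying flat. Origin: centre of its underside, z up. The same both ways up. Laid in the pocket, on the lifter plate, its top stands 8.5 mm above the rim and its centre 2.5 mm above the rim.
- window_centre (a point): Centre of the glass disc, half-way up (6 mm above its underside).
- window_rest: Grey plastic rest, fixed to the bench: round foot 40 mm in diameter and a post 20 mm in diameter, 16 mm high, on which the glass disc lies at the start, overhanging the post by 4 mm all round. Origin: centre of the underside.
- ring: Steel retaining ring, 53 mm outer diameter, 26 mm high, ~80 g, lying right way up (flange on top). Origin: centre of its lower edge, z up. Flange 5 mm thick, with an 18 mm hole; skirt 3.6 mm thick, 45.8 mm inner diameter. With its pins in the gaps it drops over the neck until the flange rests on the glass, lower edge 33.5 mm above the bench; 4 to 5 N press it on, 0 to 2.5 mm, to the gasket.
- ring_lug (a point): Upper side of the inner end of one of the ring's three inward pins (on the ring's +x axis, 19.2 mm from its axis, 8.4 mm above its lower edge); the others at 120 and 240 degrees. A raised dark bar on the flange marks each. The pins are 3.6 mm thick. Lowered with a pin within 12 degrees of a gap's middle, then turned clockwise from above, they run under the ramps.
- ring_centre (a point): Centre of the ring, half-way up. Pressed to the gasket with 4 to 5 N and held at that height, it turns clockwise freely for 28 to 62 degrees from a gap's middle; then the thread takes over: the press felt falls by 1.5 N, 3 degrees on about 10 N clamps the glass, each degree adds 0.8 N (0.01 N m). Under 4 N is loose, over 18 too tight. The thread sinks 0.08 mm a degree. Let go, it stays.
- tower_corner (a point): The nearest upright edge (front left corner, half-way up) of the tall black computer tower behind the cell, 0.34 m high and fixed; it stretches away from the robot and to the right from here. Keep the gripper clear of it.
- beaker_50: Bystander: small glass beaker, 45 mm diameter, 58 mm high. Origin: centre of the underside.
- mortar: Bystander: agate mortar, 62 mm diameter, 28 mm high. Origin: centre of the underside.
- timer: Bystander: small white timer, 62 x 62 x 18 mm. Origin: centre of the underside.
- tape_roll: Bystander: roll of tape lying flat, 68 mm diameter, 19 mm high. Origin: centre of the underside.
- sample_pot: Bystander: white screw-top sample pot, 37 mm diameter, 34 mm high. Origin: centre of the underside.

How it is judged:
By the outcome, as a careful person would: the job done as asked, in the order asked, and still so for the second after the job is handed in, with the robot touching nothing.
It also fails if it takes over 67 s, if anything falls off the work surface, if the arm or the gripper's body presses on something with over 40 N, if the wrist force passes 120 N, or if a joint passes its speed limit or range.

ROBOT

A 6-joint arm with a two-finger parallel gripper is mounted at the origin on a cart in front of the work surface, level with it; the furniture and walls round the work are solid. World frame = base frame: x ahead of the robot, y to its left, z up, the work surface at z = 0. Lengths are in m, angles in rad, forces in N, time in s.
With the tool pointing down it reaches from about 0.275 to 1 m from the base axis. Payload 8.4 kg.
Tool frame: the origin (TCP) lies on the centre line of the jaws, within the pads' length; the fingertips stand 17 mm ahead of it and the grasp point (between the pads) lies 2 mm behind it (bot.tcp_to_tips is the z of the fingertips in the tool frame, in m); z points along the fingers, y is the line along which they close (so a half turn about z gives the same grasp; the last joint's range is limited). The gripper opens to 85 mm and grips with 20 to 120 N. Pads are 22 mm wide; open, the fingers measure 114 mm over their backs; the gripper's body (76 mm by 85 mm) begins 54 mm behind the grasp point. The pads swing forward as they close: fully open they stand 13 mm farther back than shut.
Start: joints at [-1.27, 0.353, 1.633, -0, 1.155, -0.002], TCP at [0.186, -0.597, 0.226] pointing down, gripper open.
Joint ranges: [-2.63, 2.63], [-0.92, 2.1], [0.06, 2.66], [-1.3, 4.44], [0, 2.69], [-3.02, 3.02]. Speed limits (rad/s): [2.22, 2.22, 2.79, 3.14, 3.14, 3.14].

INTERFACE

Orientations are given as a unit quaternion [x, y, z, w].
In Python, from workcell import bot, hand, kinematics, get_obs, vision, hand_in gives the robot as it stands. The module is installed in compiled form; this text tells all that it offers. Calls block until the motion is done:
- bot.reach(position, orientation): joint-space move of the TCP to a pose.
- bot.servo_line(position, ori=None, velocity=0.15): straight line of the TCP; ori=None keeps the orientation; velocity is the mean speed in m/s.
- bot.goto_joints(angles): joint-space move.
- hand.move_gripper(opening, strength=None): finger opening in m; strength is the grip in N (None keeps the last); returns when the fingers have stopped.
- bot.dwell(seconds).
- kinematics.solve_ik(position, orientation): joint angles nearest the present ones, or None.
- get_obs(): the state.
- vision.read_camera(name): name is "side" or "top"; returns a dict with "frame" (400x640x3 uint8, red, green, blue), "intrinsics" (3x3 intrinsics, pixels), "view" (4x4, takes a point from world to camera coordinates). Camera axes: x right, y down, z forward; pixel columns grow to the right and rows downward; lengths in m; the calibration is good to about 2 mm. A picture is of the moment at which its call begins. There is no depth.
A pose or a line that the arm cannot do raises bot.IKError and nothing moves.
- hand_in(): hands the job in; it is judged then, once.
The state is a dict: "time_s": time; "joint_pos": joint angles; "joint_vel": joint speeds; "joint_efforts": joint torques, N m; "position": TCP position; "orientation": TCP orientation; "wrist_force": force on the tool from outside, world axes, zero at the start; "ft_torque": the same for the moment, N m; "gripper_width": finger opening in m; "grip_force": force on a finger pad.
Only numpy, scipy, OpenCV 4.12 (cv2) and the standard library are available. Lean on these libraries where they do the work, as an engineer would, in place of code of your own. Each camera call takes 0.05 s, during which the arm holds its last target. There are 200 camera calls.

## Working session

There is one attempt and no reset: what is moved stays moved. The work goes in short steps, each a Python script; the robot and the scene stay as the last script left them, time stands still between calls to the robot, and variables do not carry over. Pictures are saved under pics/ and viewed, at most 10 in all, crops included, and the job is handed in when it is done.

```bash
mkdir -p pics; ls
python3 - <<'E'
from workcell import *
import cv2,numpy as np
np.set_printoptions(precision=4,suppress=True)
o=get_obs(); print(o)
for n in("side","top"):
    d=vision.read_camera(n); cv2.imwrite(f"pics/{n}0.png",d["frame"][:,:,::-1]); print(n,d["intrinsics"],d["view"])
E
```

```text
pics
{'time_s': 0.0, 'joint_pos': array([-1.2704,  0.3536,  1.6341,  0.    ,  1.1552, -0.0024]), 'joint_vel': array([ 0.0001,  0.0011, -0.0006,  0.0001,  0.0012,  0.0003]), 'joint_efforts': array([  0.0009, -60.5244, -34.2058,  -0.    ,   0.0091,  -0.    ]), 'position': array([ 0.1862, -0.5961,  0.2252]), 'orientation': array([ 0.9886,  0.1508, -0.0001, -0.0007]), 'wrist_force': array([-0.567 ,  0.1737,  0.1841]), 'ft_torque': array([ 0.0861,  0.0023, -0.0322]), 'grip_force': 0.0, 'gripper_width': 0.08528778769673127}
side [[412.5002   0.     318.035 ]
 [  0.     412.5002 196.1853]
 [  0.       0.       1.    ]] [[ 0.8943 -0.4473 -0.0103 -0.4988]
 [-0.308  -0.5987 -0.7394  0.2531]
 [ 0.3245  0.6644 -0.6732  0.8976]
 [ 0.      0.      0.      1.    ]]
top [[382.793    0.     319.8799]
 [  0.     382.793  198.1714]
 [  0.       0.       1.    ]] [[ 0.0127 -0.9999  0.0014 -0.0492]
 [-0.9744 -0.0127 -0.2244  0.5632]
 [ 0.2244  0.0015 -0.9745  0.9273]
 [ 0.      0.      0.      1.    ]]
```

View pics/side0.png

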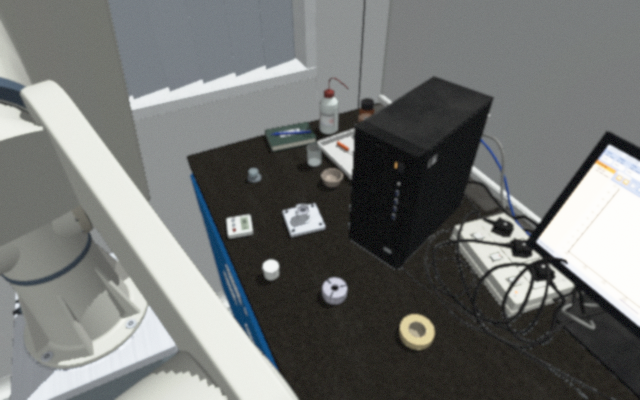

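View pics/top0.png

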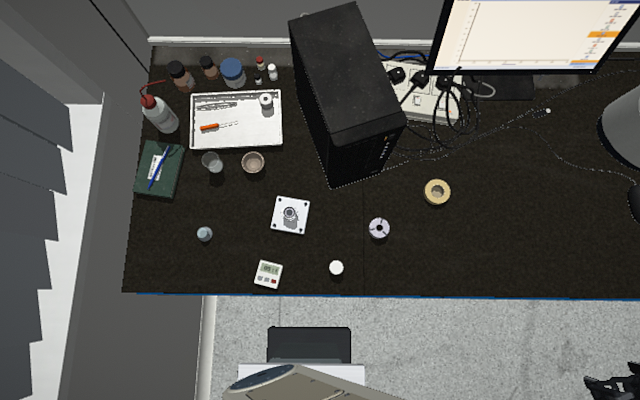

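The side view shows the cell at about (304,218), glass at (254,174), ring at (335,290), and tower front-left edge at x≈352. In the top view the cell is at (291,214), glass at (204,233) and ring at (378,228). Next I'll enlarge them in one mosaic.

Run:
```python
import cv2,numpy as np
C=[("top",291,214),("top",204,233),("top",378,228),("side",304,216),("side",254,174),("side",335,290)]
rows=[]
T=[]
for n,u,v in C:
    im=cv2.imread(f"pics/{n}0.png"); s=6
    w,h=(44,48)
    t=im[v-h//2:v+h//2,u-w//2:u+w//2]
    t=cv2.resize(t,None,fx=s,fy=s,interpolation=cv2.INTER_CUBIC)
    for k in range(0,w,10):
        cv2.line(t,(k*s,0),(k*s,6),(0,255,255),1); cv2.putText(t,str(u-w//2+k),(k*s,16),0,.32,(0,255,255))
    for k in range(0,h,10):
        cv2.line(t,(0,k*s),(6,k*s),(0,255,255),1); cv2.putText(t,str(v-h//2+k),(8,k*s+4),0,.32,(0,255,255))
    T.append(t)
cv2.imwrite("pics/mos0.png",np.vstack([np.hstack(T[:3]),np.hstack(T[3:])]))
```

```text
(no output)
```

View pics/mos0.png

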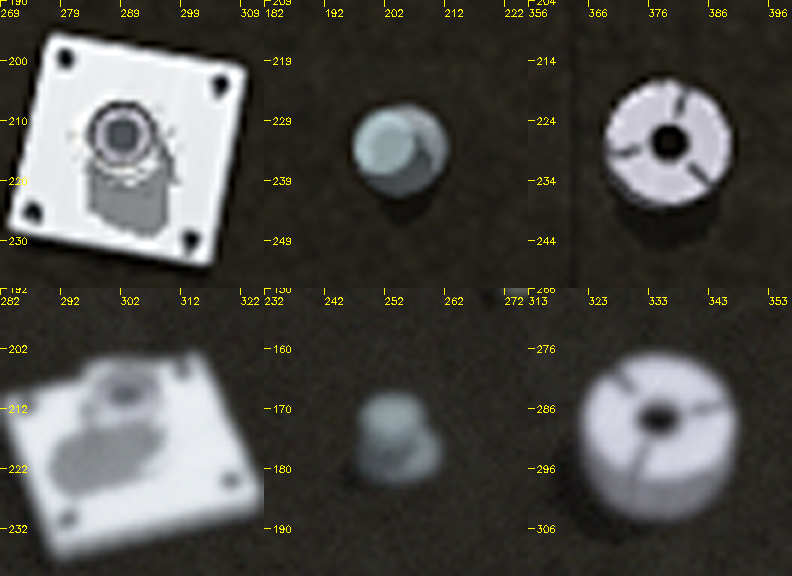

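The mosaic shows the flange corners and holes clearly in the top view (holes at about (279.8,199.7), (305.8,204.3), (300.7,230.2), (274.5,225.3)). Other centres in the top view are the rim at (289.7,212.3), glass top at (202,233.7) and ring top at (379.3,227.7), with three bars visible. Next: triangulate these and enlarge the neck to resolve the segments.

```bash
cat > geo.py <<'E'
import numpy as np, json
from scipy.optimize import least_squares
from workcell import vision
import os
np.set_printoptions(precision=4,suppress=True)
if not os.path.exists("cal.npz"):
    a={}
    for n in("side","top"):
        d=vision.read_camera(n); a[n+"K"]=d["intrinsics"]; a[n+"V"]=d["view"]
    np.savez("cal.npz",**a)
cal=np.load("cal.npz")
def proj(n,P):
    c=cal[n+"V"]@np.append(P,1); p=cal[n+"K"]@c[:3]; return p[:2]/p[2]
def unproj(n,uv,z):
    R=cal[n+"V"][:3,:3];t=cal[n+"V"][:3,3];o=-R.T@t
    d=R.T@np.linalg.inv(cal[n+"K"])@np.array([*uv,1]); return o+d*(z-o[2])/d[2]
E
python3 - <<'E'
from geo import *
import cv2
S=lambda ou,ov,x,y:(ou+(x+.5)/6-.5,ov+(y+.5)/6-.5)
T=lambda x,y:S(269,190,x,y)
h=[unproj("top",T(*p),.012)[:2] for p in[(65,58),(221,86),(190,241),(33,212)]]
c=[unproj("top",T(*p),.012)[:2] for p in[(48,33),(246,68),(212,265),(8,224)]]
for q in(h,c):
    q=np.array(q); d=np.roll(q,-1,0)-q
    print("flange",q.mean(0),np.linalg.norm(d,axis=1),np.degrees(np.arctan2(d[:,1],d[:,0]))%90)
S2=lambda x,y:S(282,192,x,y)
c=[unproj("side",S2(*p),.012)[:2] for p in[(5,415-288),(200,350-288),(262,497-288),(60,540-288)]]
print("flange side",np.mean(c,0))
print("rim top",unproj("top",T(122,134),.046),"side",unproj("side",S2(124,390-288),.046))
print("win top",unproj("top",S(182,209,120,148),.028),"side",unproj("side",S(232,150,128,415-288),.028))
print("ring top",unproj("top",S(356,204,140,142),.026),"side",unproj("side",S(313,266,658-528,416-288),.026))
rc=unproj("top",S(356,204,140,142),.026)
for p in[(682,105),(625,152),(703,178)]:
    d=unproj("top",S(356,204,p[0]-528,p[1]),.026)-rc; print("bar",np.linalg.norm(d),np.degrees(np.arctan2(d[1],d[0]))%120)
rs=unproj("side",S(313,266,658-528,416-288),.026)
for p in[(622,378),(712,407),(637,465)]:
    d=unproj("side",S(313,266,p[0]-528,p[1]-288),.026)-rs; print("bar s",np.linalg.norm(d),np.degrees(np.arctan2(d[1],d[0]))%120)
for n,x,y,z in[("pot",336,267,.034)]: print(n,unproj("top",(x,y),z))
print("tower",unproj("top",(331,188),0.0),unproj("side",(352,240),0))
# neck crops averaged
T=[]
for n,u,v,w,hh in(("top",289,216,30,38),("side",304,212,30,38)):
    im=np.mean([vision.read_camera(n)["frame"].astype(float) for _ in range(6)],0)[:,:,::-1]
    np.save(f"{n}_avg.npy",im)
    t=im[v-hh//2:v+hh//2,u-w//2:u+w//2]
    t=cv2.resize(t.astype(np.float32),None,fx=13,fy=13,interpolation=cv2.INTER_CUBIC)
    t=np.clip((t-40)*1.25,0,255)
    T.append(t)
cv2.imwrite("pics/neck.png",np.hstack(T))
E
```

```text
flange [0.5298 0.0389] [0.0722 0.072  0.0716 0.0718] [80.3582 80.1316 80.2224 80.5867]
flange [0.5308 0.0384] [0.0918 0.0911 0.0932 0.0892] [80.4903 81.5025 79.3424 80.6192]
flange side [0.5334 0.0363]
rim top [0.53   0.0386 0.046 ] side [0.5321 0.0388 0.046 ]
win top [0.4734 0.268  0.028 ] side [0.4778 0.2672 0.028 ]
ring top [ 0.4956 -0.1991  0.026 ] side [ 0.4982 -0.1996  0.026 ]
bar 0.017852005960403518 98.44139699391266
bar 0.019613103520248268 103.8332348603566
bar 0.02178236677320959 103.64288845134789
bar s 0.021367436349887844 100.6028379689926
bar s 0.020362290468389863 104.24488416877934
bar s 0.02263918017172356 102.2131394960777
pot [ 0.3901 -0.0855  0.034 ]
tower [ 0.6079 -0.0723  0.    ] [ 0.6145 -0.0787 -0.    ][ WARN:0@4.496] global loadsave.cpp:1063 imwrite_ Unsupported depth image for selected encoder is fallbacked to CV_8U.
```

View pics/neck.png

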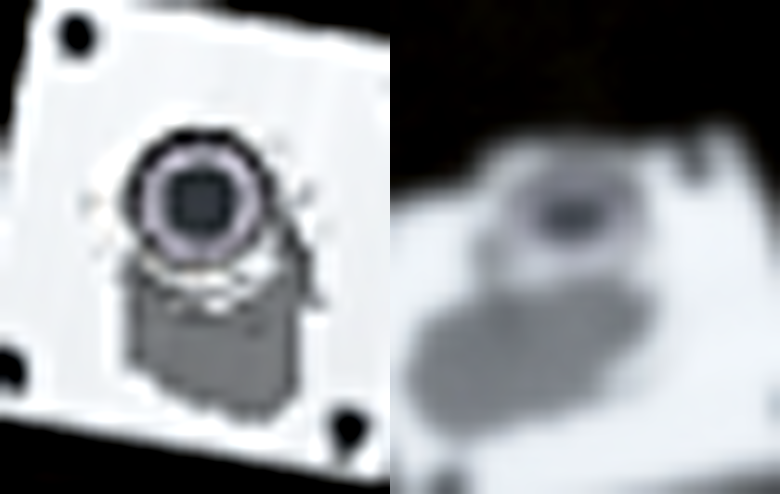

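The enlarged neck shows the dark pocket, rim and cast shadow, but the thread segments blend into the flange. The shadow has a stepped outline, with a strip at upper right near tile (300,240)-(320,300). I'll fit the shadow shape against yaw to resolve the flange's 90° ambiguity.

```bash
cat > shad.py <<'E'
from geo import *
import cv2
im=np.load("top_avg.npy").astype(np.float32).mean(2)
c=np.array([.5302,.0386]); z0=.012
N=180; s=.0005
ii,jj=np.mgrid[0:N,0:N]; X=c[0]+(ii-N/2)*s; Y=c[1]+(jj-N/2)*s   # row=x, col=y
P=cal["topV"]@np.stack([X,Y,0*X+z0,0*X+1]).reshape(4,-1); q=cal["topK"]@P[:3]; u=(q[0]/q[2]).reshape(N,N).astype(np.float32); v=(q[1]/q[2]).reshape(N,N).astype(np.float32)
R=cv2.remap(im,u,v,cv2.INTER_LINEAR)
o=-cal["topV"][:3,:3].T@cal["topV"][:3,3]
def r_at(th,z,yaw,seg=True):
    r=np.full(th.shape,.018)
    if seg:
        a=(th-np.radians(yaw)+np.pi/3)%(2*np.pi/3)-np.pi/3; a=np.degrees(a)
        under=.0368+.0055*(a+35)/70
        r=np.where((abs(a)<35)&(z>under)&(z<.0455),.0215,r)
    return r
zs=np.arange(.0125,.0461,.0007)
def shadow(f,yaw,seg=True):
    m=np.zeros((N,N),bool)
    for z in zs:
        x,y=f(z); m|=np.hypot(x,y)<r_at(np.arctan2(y,x),z,yaw,seg)
    return m
def cam(z):
    t=(z-z0)/(o[2]-z0); return X+(o[0]-X)*t-c[0], Y+(o[1]-Y)*t-c[1]
occ=np.zeros((N,N),bool)
for z in zs:
    x,y=cam(z); occ|=np.hypot(x,y)<.0225
rr=np.maximum(abs(X-c[0]),abs(Y-c[1])); use=(~occ)&(np.hypot(X-c[0],Y-c[1])<.05)
valid=use&(R>70)   # exclude holes/off flange
target=R
def score(l,yaw,ret=False):
    m=shadow(lambda z:(X-l[0]*(z-z0)-c[0],Y-l[1]*(z-z0)-c[1]),yaw)
    g=cv2.GaussianBlur(m.astype(np.float32),(0,0),1.6)
    A=np.stack([g[valid],np.ones(valid.sum())],1); k,res,_,_=np.linalg.lstsq(A,target[valid],rcond=None)
    return float(np.sqrt(res[0]/valid.sum())) if not ret else g
if __name__=="__main__":
    from scipy.optimize import minimize
    best=None
    for a in np.arange(-1.5,.1,.15):
        for b in np.arange(-.6,.61,.15):
            e=score((a,b),-9.7)
            if best is None or e<best[0]: best=(e,a,b)
    print(best)
    for yaw in range(-60,60,10):
        r=minimize(lambda l:score(l,yaw-9.7+10),best[1:],method="Nelder-Mead",options=dict(maxiter=45,initial_simplex=np.array(best[1:])+np.array([[0,0],[.08,0],[0,.08]])))
        print(yaw-9.7+10,"gap mod120",(yaw+.3+57)%120,r.fun,r.x)
E
timeout 400 python3 shad.py
```

```text
(27.458920345333603, np.float64(-0.6000000000000005), np.float64(-0.1499999999999999))
-59.7 gap mod120 117.3 27.145473591581624 [-0.5514 -0.0722]
-49.7 gap mod120 7.299999999999997 26.27906480219614 [-0.5668 -0.0728]
-39.7 gap mod120 17.299999999999997 25.61256376393654 [-0.5804 -0.073 ]
-29.700000000000003 gap mod120 27.3 25.569784696452675 [-0.579  -0.0728]
-19.7 gap mod120 37.3 25.977879262557977 [-0.5803 -0.0733]
-9.7 gap mod120 47.3 26.622961136765376 [-0.5881 -0.0826]
0.3000000000000007 gap mod120 57.3 27.289270158264465 [-0.5806 -0.0864]
10.3 gap mod120 67.3 27.652065261921532 [-0.5656 -0.0707]
20.3 gap mod120 77.3 28.053918846844955 [-0.5512 -0.0563]
30.3 gap mod120 87.3 28.337491953950725 [-0.5207 -0.0414]
40.3 gap mod120 97.3 28.25955314208296 [-0.5217 -0.0435]
50.3 gap mod120 107.3 27.905331499389476 [-0.5348 -0.0594]
```

```bash
cat > shad2.py <<'E'
import shad
from shad import *
from scipy.optimize import minimize
ph=np.radians(-9.7); dx=X-c[0]; dy=Y-c[1]
a=dx*np.cos(ph)+dy*np.sin(ph); b=-dx*np.sin(ph)+dy*np.cos(ph)
sq=(abs(a)<.043)&(abs(b)<.043)&~((abs(a)>.029)&(abs(b)>.029))
shad.valid=valid=(~occ)&sq
out=[]
for yaw in (-9.7,80.3,-99.7,-189.7,-25):
    r=minimize(lambda l:score(l,yaw),(-.58,-.075),method="Nelder-Mead",options=dict(maxiter=50,initial_simplex=np.array([[-.58,-.075],[-.5,-.075],[-.58,0]])))
    g=score(r.x,yaw,True); print(yaw,r.fun,r.x)
    t=np.clip(R,0,255).copy(); t[~valid]=60
    d=np.where(valid,220-105*g,60)
    out.append(np.vstack([t,d,np.where(valid,128+(t-d),128)]))
o2=np.hstack(out)[::-1,::-1] # not careful about orientation
cv2.imwrite("pics/sh.png",cv2.resize(np.hstack(out[:4]),None,fx=1.1,fy=1.1).clip(0,255).astype(np.uint8))
E
python3 shad2.py
```

```text
-9.7 12.157554003429771 [-0.5895 -0.0778]
80.3 9.310898286164088 [-0.5825 -0.0724]
-99.7 15.92365462135642 [-0.5686 -0.0585]
-189.7 15.832000475811725 [-0.5462 -0.0607]
-25 9.755136740575363 [-0.5893 -0.0858]
```

View pics/sh.png

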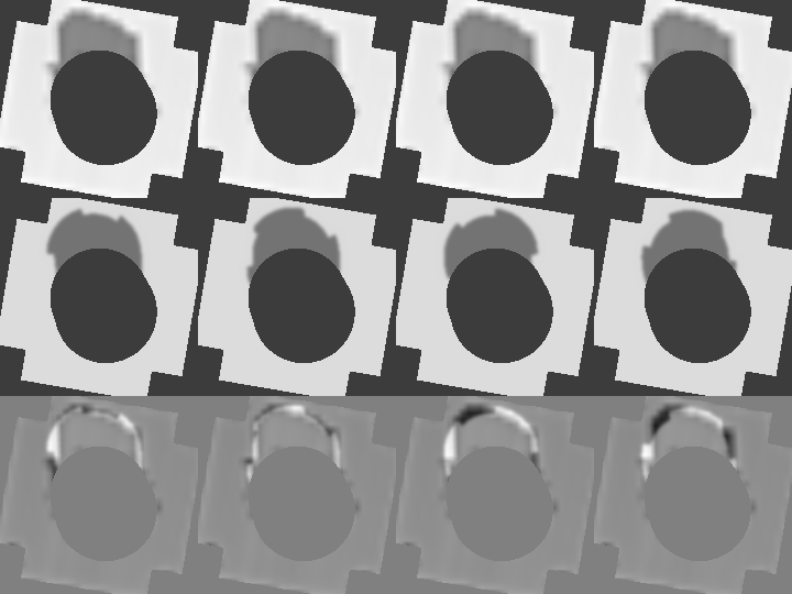

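The fit picks yaw 80.3° clearly: that column's residual is only thin edges, and it reproduces the small bump on the left. So the gap middles are at 17.3° mod 120°, and the ring pins are at about 102° mod 120°. First move is to squeeze-centre the ring in two directions, which also calibrates the cameras against the robot.

```bash
cat > h.py <<'E'
from workcell import bot,hand,kinematics,get_obs,vision,hand_in
import numpy as np
np.set_printoptions(precision=4,suppress=True)
def Q(deg):
    a=np.radians(deg)/2; return [np.cos(a),np.sin(a),0,0]
def st(m=""):
    o=get_obs(); print(m,"t %.2f"%o["time_s"],"p",o["position"],"F",o["wrist_force"],"T",o["ft_torque"],"w %.4f g %.1f"%(o["gripper_width"],o["grip_force"]),"q6 %.2f"%o["joint_pos"][5]); return o
def force(n=4):
    r=[]
    for _ in range(n): bot.dwell(.03); r.append(get_obs()["wrist_force"])
    return np.mean(r,0)
E
python3 - <<'E'
from h import *
print("tips",bot.tcp_to_tips)
x,y=.497,-.1993
hand.move_gripper(.070,20); st("open")
bot.reach([x,y,.07],Q(4)); st("hover")
bot.servo_line([x,y,.021],velocity=.1); st("down")
hand.move_gripper(.045,20); st("closed")
hand.move_gripper(.070); bot.servo_line([x,y,.055],velocity=.15)
bot.reach([x,y,.055],Q(94)); bot.servo_line([x,y,.021],velocity=.1)
hand.move_gripper(.045,20); st("closed2")
hand.move_gripper(.070); bot.servo_line([x,y,.07],velocity=.2); st("up")
E
```

```text
tips 0.017
open t 1.11 p [ 0.1864 -0.5966  0.2259] F [-0.7333  0.7499 -0.5812] T [ 0.0072 -0.0433 -0.0099] w 0.0700 g 0.0 q6 -0.00
hover t 3.02 p [ 0.4972 -0.2001  0.0703] F [-1.1484  0.8447 -0.014 ] T [-0.0013  0.0582 -0.0105] w 0.0702 g 0.0 q6 1.12
down t 3.66 p [ 0.4971 -0.1995  0.0211] F [ 0.4178 -0.0085 -0.6414] T [-0.015  -0.0373  0.0267] w 0.0698 g 0.0 q6 1.12
closed t 4.03 p [ 0.4973 -0.1994  0.0214] F [-0.1262 -0.9103  0.0952] T [-0.0374 -0.0073 -0.0066] w 0.0446 g 0.0 q6 1.12
closed2 t 7.03 p [ 0.4973 -0.1994  0.0214] F [-0.0874 -0.1307  0.0013] T [-0.0127  0.0235 -0.0025] w 0.0452 g 0.0 q6 -0.45
up t 7.78 p [ 0.4976 -0.1995  0.0709] F [0.6072 0.3925 0.1377] T [-0.0556  0.0239 -0.0305] w 0.0701 g 0.0 q6 -0.45
```

Run:
```python
from h import *
import cv2
t=[]
for n,(u,v) in(("top",(370,225)),("side",(335,290))):
    im=vision.read_camera(n)["frame"][:,:,::-1]; t.append(cv2.resize(im[v-70:v+70,u-65:u+65],None,fx=3,fy=3,interpolation=cv2.INTER_CUBIC))
cv2.imwrite("pics/chk.png",np.hstack(t))
```

```text
(no output)
```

View pics/chk.png

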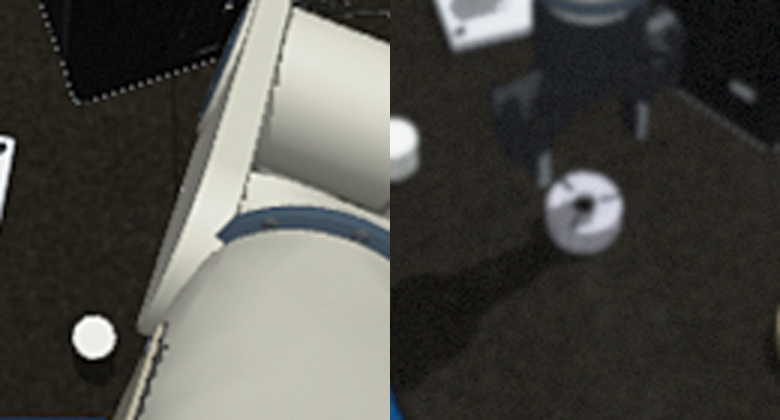

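The side view shows the ring unmoved at about pixel (335,288). The fingertips straddle a point around (337,268), with tip pixels near (331.7,274) and (363,263). I'll check these against the projection.

```bash
python3 - <<'E'
from geo import *
for z in(.0,.026,.054,.071,.1): print(z,proj("side",[.4975,-.1995,z]), proj("side",[.4975-.035,-.2-.0025,z]),proj("side",[.4975+.035,-.2+.0025,z]))
E
grep -n . /dev/null
```

```text
0.0 [333.7943 293.8524] [320.4899 300.9612] [346.9374 287.2728]
0.026 [333.9757 287.009 ] [320.4141 294.1548] [347.366  280.3986]
0.054 [334.1791 279.3382] [320.329  286.5208] [347.8461 272.6976]
0.071 [334.3069 274.5204] [320.2755 281.7236] [348.1475 267.8631]
0.1 [334.5326 266.0055] [320.1809 273.2405] [348.6799 259.323 ]
```

Run:
```python
from h import *
import cv2
t=[]
def pic():
    im=vision.read_camera("side")["frame"][:,:,::-1]; u,v=335,280; t.append(cv2.resize(im[v-32:v+32,u-44:u+44],None,fx=4.5,fy=4.5,interpolation=cv2.INTER_CUBIC))
bot.servo_line([.497,-.1993,.021],velocity=.1); st(); pic()
hand.move_gripper(.045,20); bot.dwell(.2); st(); pic()
cv2.imwrite("pics/chk2.png",np.hstack(t))
```

```text
t 8.53 p [ 0.497  -0.1993  0.0208] F [-0.9853 -0.0002  0.6802] T [ 0.008  -0.0037  0.0484] w 0.0703 g 0.0 q6 -0.45
 t 9.14 p [ 0.497  -0.1993  0.0211] F [-0.3186  0.0126 -0.4461] T [-0.0056  0.009  -0.0051] w 0.0448 g 0.0 q6 -0.45
```

View pics/chk2.png

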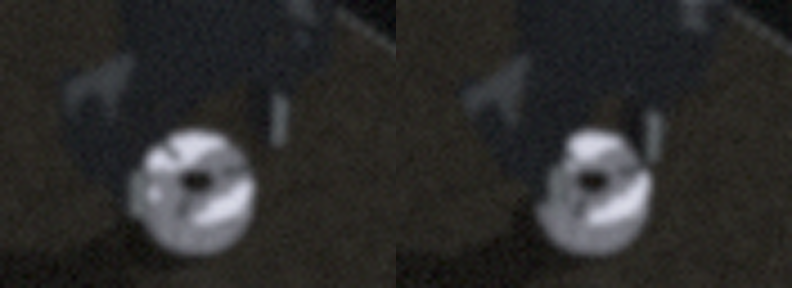

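With the fingers closed to 45 mm, the finger lies across the ring's top face: the ring rim is visible to its left at tile (545,220). So the tips are higher than assumed. I'll probe downward under force watch and retry closing.

```bash
cat >> h.py <<'E'
def down_until(z_end,step=.001,thr=3.0,v=.05,f0=None):
    """straight down in steps until Fz rises by thr; returns (z, Fz rise)"""
    p=get_obs()["position"].copy(); x,y,z=p
    if f0 is None: f0=force(6)[2]
    f=0
    while z>z_end:
        z=max(z-step,z_end); bot.servo_line([x,y,z],velocity=v); f=force(3)[2]-f0
        if abs(f)>thr: break
    return z,f
E
python3 - <<'E'
from h import *
hand.move_gripper(.060,20)
for zz in(.015,.009):
    print(down_until(zz,.002)); st()
    hand.move_gripper(.047,20); o=st("closed")
    if o["grip_force"]>3: break
    hand.move_gripper(.060,20)
E
```

```text
(0.015, np.float64(0.07930447562032206))
 t 10.74 p [ 0.497  -0.1993  0.015 ] F [-0.1648 -0.1204 -0.2044] T [-0.044   0.011  -0.0103] w 0.0600 g 0.0 q6 -0.45
closed t 10.99 p [ 0.497  -0.1993  0.0154] F [-1.7301  0.8002  4.8851] T [0.0565 0.2951 0.0109] w 0.0513 g 19.9 q6 -0.45
```

Run:
```python
from h import *
hand.move_gripper(.060,20); bot.dwell(.1); st()
for zz in(.008,.001):
    r=down_until(zz,.002); print(r); st()
    hand.move_gripper(.047,20); o=st("closed")
    hand.move_gripper(.060,20)
    if abs(r[1])>3 : break
```

```text
t 11.34 p [ 0.497  -0.1993  0.0149] F [ 0.0099  0.1343 -0.6011] T [ 0.0369  0.0041 -0.0043] w 0.0602 g 0.0 q6 -0.45
(0.008, np.float64(0.47651164576578353))
 t 12.94 p [ 0.497  -0.1993  0.008 ] F [-0.3329  1.0281  0.7258] T [-0.      0.0406 -0.0464] w 0.0600 g 0.0 q6 -0.45
closed t 13.18 p [ 0.497  -0.1993  0.0083] F [-1.9655  0.0993  6.0829] T [0.0843 0.2806 0.0247] w 0.0525 g 20.2 q6 -0.45
(0.001, np.float64(0.08615741718710371))
 t 15.02 p [ 0.497  -0.1993  0.001 ] F [0.0759 0.9541 0.3121] T [-0.0517  0.0079 -0.0128] w 0.0600 g 0.0 q6 -0.45
closed t 15.24 p [ 0.497  -0.1993  0.0013] F [-1.0242  1.3592  4.3168] T [0.0644 0.1558 0.0503] w 0.0531 g 20.5 q6 -0.45
```

Contact confirms it: the tips sit about 8 mm behind the TCP at this opening, rather than ahead of it. The ring closes properly at TCP z≈0.001 with a width of 53.1 mm. Now I'll finish centring the ring in the other direction, move to the glass, and touch the bench there at 28 mm opening to get the exact tip height.

Run:
```python
from h import *
x,y=.497,-.1993
bot.servo_line([x,y,.032],velocity=.15)
bot.reach([x,y,.032],Q(4)); bot.servo_line([x,y,.003],velocity=.12)
hand.move_gripper(.047,20); st("closed y")
hand.move_gripper(.062,20); bot.servo_line([x,y,.05],velocity=.25)
X,Y=.475,.268
hand.move_gripper(.028,20)
bot.reach([X-.075,Y,.06],Q(94)); st()
bot.servo_line([X-.075,Y,.022],velocity=.1)
f0=force(5)[2]
r=down_until(.006,.004,2.5,f0=f0)
if abs(r[1])<2.5: r=down_until(-.014,.001,2.5,f0=f0)
print(r); st("touch")
bot.servo_line([X-.075,Y,.06],velocity=.2)
import cv2
for n in("top","side"): cv2.imwrite(f"pics/{n}1.png",vision.read_camera(n)["frame"][:,:,::-1])
```

```text
closed y t 17.87 p [ 0.4974 -0.1995  0.0036] F [-0.0572  0.2902 -0.5539] T [-0.0488 -0.0538  0.0195] w 0.0512 g 21.0 q6 1.12
 t 20.64 p [0.4005 0.2675 0.06  ] F [-0.5567 -1.0945  0.505 ] T [ 0.0147 -0.0241  0.0029] w 0.0283 g 0.0 q6 0.52
(np.float64(-0.00596765771319829), np.float64(6.256916269206628))
touch t 27.29 p [ 0.4006  0.2683 -0.0056] F [-0.9797 -1.0603  6.6965] T [-0.1674  0.1825 -0.0274] w 0.0279 g 3.1 q6 0.52
```

Run:
```python
from geo import *
import cv2
for n,(u,v),c0 in(("top",(379,227),(378.92,227.25)),("side",(335,290),(334.25,286.9))):
    a=cv2.cvtColor(cv2.imread(f"pics/{n}0.png"),6).astype(np.float32); b=cv2.cvtColor(cv2.imread(f"pics/{n}1.png"),6).astype(np.float32)
    w=14
    A=a[v-w:v+w,u-w:u+w]; B=b[v-w:v+w,u-w:u+w]
    s,r=cv2.phaseCorrelate(A,B,cv2.createHanningWindow((2*w,2*w),cv2.CV_32F))
    def cen(im):
        m=(im>110).astype(np.float32)*1; M=cv2.moments(m); return M["m10"]/M["m00"]+u-w,M["m01"]/M["m00"]+v-w
    print(n,s,r,cen(A),cen(B)); 
    for q in(c0,np.add(c0,s)): print(unproj(n,q,.026))
```

```text
top (0.11611242135567146, -0.30345755445498845) 1.0586426199807062 (378.8188405797101, 227.32971014492753) (378.94139194139194, 226.91941391941393)
[ 0.4956 -0.1991  0.026 ]
[ 0.4964 -0.1994  0.026 ]
side (0.08386749004012373, -0.015314011165834529) 1.0544725068410237 (334.45454545454544, 289.495867768595) (334.76141078838174, 289.3278008298755)
[ 0.4982 -0.1995  0.026 ]
[ 0.4984 -0.1996  0.026 ]
```

Ring calibration: the top camera needs +0.7 mm in x and the side camera −1.3 mm, and after correction both put the cell at (0.5309, 0.0387). At 28 mm opening the tips sit at TCP +5.5 mm. Next: centre the glass, pick it up and place it.

Run:
```python
from h import *
X,Y=.4745,.268
hand.move_gripper(.048,20)
bot.reach([X,Y,.035],Q(94)); bot.servo_line([X,Y,.016],velocity=.1)
hand.move_gripper(.022,20); st("sq1")
hand.move_gripper(.045,20); bot.servo_line([X,Y,.035],velocity=.15)
bot.reach([X,Y,.035],Q(4)); bot.servo_line([X,Y,.016],velocity=.1)
hand.move_gripper(.022,20); o=st("sq2")
assert .025<o["gripper_width"]<.031
bot.servo_line([X,Y,.075],velocity=.2); st("lift")
cx,cy=.5309,.0387
bot.reach([cx,cy,.062],Q(4)); bot.servo_line([cx,cy,.0485],velocity=.1)
f0=force(5)[2]
r=down_until(.0428,.001,1.8,f0=f0); print(f0,r); st("placed?")
import cv2
cv2.imwrite("pics/side2.png",vision.read_camera("side")["frame"][:,:,::-1])
```

```text
sq1 t 29.28 p [0.4745 0.2682 0.0166] F [-2.4299  0.7399  5.1272] T [ 0.1001  0.4235 -0.0133] w 0.0256 g 19.6 q6 0.44
sq2 t 31.93 p [0.4747 0.2681 0.0164] F [-0.2763 -0.1576  0.7834] T [-0.046   0.0551 -0.0452] w 0.0256 g 19.8 q6 2.01
lift t 32.38 p [0.4749 0.2682 0.0758] F [-0.185   0.4923 -0.3582] T [-0.0053  0.0036  0.0102] w 0.0257 g 19.7 q6 2.01
-0.07874260339686834 (0.0428, np.float64(0.829204119447818))
placed? t 36.22 p [0.5312 0.0392 0.0429] F [0.935  0.1499 0.755 ] T [ 0.0216 -0.1296  0.0177] w 0.0258 g 19.8 q6 1.57
```

Run:
```python
from h import *
import cv2
cx,cy=.5309,.0387
hand.move_gripper(.045,20); bot.servo_line([cx,cy,.085],velocity=.2)
hand.move_gripper(.066,40)
bot.reach([.45,-.05,.09],Q(50))
t=[]
def crop(im,u,v,w,h,s): t.append(cv2.resize(im[v-h:v+h,u-w:u+w],None,fx=s,fy=s,interpolation=cv2.INTER_CUBIC))
a=vision.read_camera("top")["frame"][:,:,::-1]; b=vision.read_camera("side")["frame"][:,:,::-1]
bot.reach([.497,-.1993,.04],Q(94)); st()
cr=cv2.imread("pics/top1.png")
crop(a,291,214,22,24,6);crop(b,304,212,22,24,6);crop(cr,378,228,22,24,6)
cv2.imwrite("pics/mos2.png",np.hstack(t))
```

```text
t 39.30 p [ 0.4969 -0.1988  0.0399] F [-0.9461  0.3792 -0.1011] T [0.0048 0.0201 0.0344] w 0.0663 g 0.0 q6 -0.45
```

View pics/mos2.png

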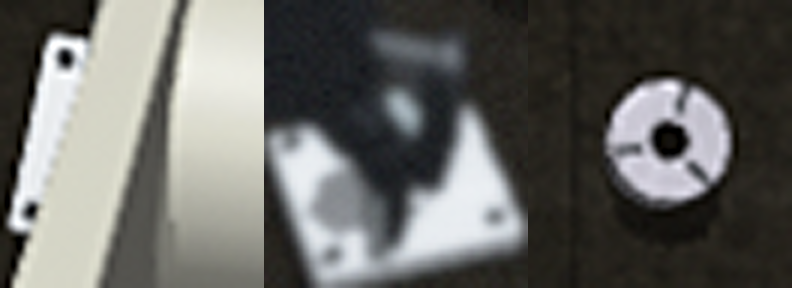

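The side tile shows the fingers still occluding the neck, with the glass's pale face visible at about (305,206). The ring tile shows the bars unchanged. One clear look from the current pose.

Run:
```python
from h import *
from geo import proj
import cv2
t=[]
for n,(u,v) in(("side",(304,212)),("top",(291,214))):
    b=vision.read_camera(n)["frame"][:,:,::-1]; t.append(cv2.resize(b[v-24:v+24,u-22:u+22],None,fx=9,fy=9,interpolation=cv2.INTER_CUBIC))
cv2.imwrite("pics/glass.png",np.hstack(t))
for n,u,v in(("side",282,188),("top",269,190)): print(n,(proj(n,[.5309-(.0007 if n=="top" else -.0013),.0387,.0545])-[u,v])*9)
```

```text
side [181.7793 163.9347]
top [176.8189 190.8298]
```

View pics/glass.png

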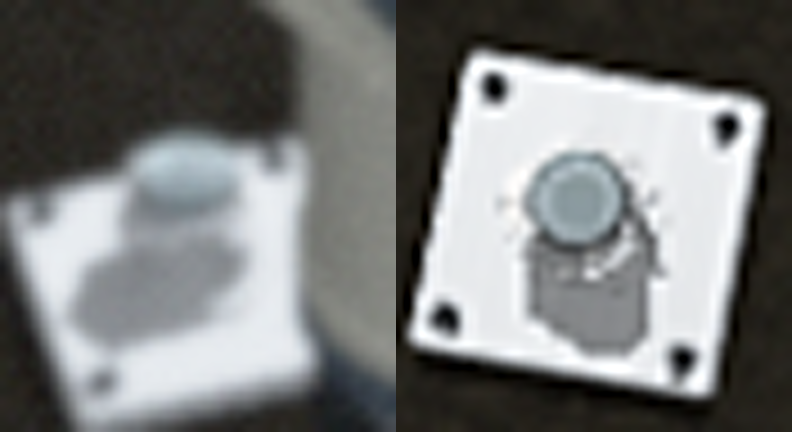

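The glass sits flat and centred on the neck: the top tile shows it at (578,200), as predicted. Now I'll pick the ring, line up its pins (+35°) and lower it.

Run:
```python
from h import *
import json
cx,cy=.5309,.0387
x,y=.497,-.1993
bot.servo_line([x,y,.001],velocity=.12)
hand.move_gripper(.045,40); st("grip")
bot.servo_line([x,y,.065],velocity=.25)
bot.reach([.45,-.05,.085],Q(115))
bot.reach([cx,cy,.066],Q(129)); bot.dwell(.15)
f0=force(8)[2]; st("hover"); print("f0",f0)
bot.servo_line([cx,cy,.048],velocity=.1)
r=down_until(.036,.003,2.5,f0=f0); st(); print(r)
if abs(r[1])<2.5:
    z=.0355; L=[]
    while z>.0312:
        bot.servo_line([cx,cy,z],velocity=.05); f=force(3)[2]-f0; L.append((round(z,5),round(f,2)))
        if f>3.8: break
        z-=.0003 if f<2.6 else .0001
    print(L); json.dump(dict(z=z,f0=f0,f=f),open("s.json","w"))
st("end")
```

```text
grip t 40.17 p [ 0.4975 -0.1994  0.0021] F [-1.4021  1.5128  6.4784] T [0.2823 0.3702 0.0673] w 0.0519 g 41.4 q6 -0.45
hover t 42.23 p [0.5308 0.0382 0.0662] F [ 0.3294 -0.3268 -1.8244] T [ 0.0079 -0.0242  0.0065] w 0.0516 g 42.1 q6 -0.61
f0 -0.9731633746063364
 t 43.96 p [0.5303 0.0386 0.0359] F [ 0.9302 -0.3414 -0.9394] T [ 0.0857 -0.0465  0.0046] w 0.0523 g 42.1 q6 -0.61
(0.036, np.float64(-0.3530093911266463))
[(0.0355, np.float64(0.73)), (0.0352, np.float64(0.99)), (0.0349, np.float64(3.76)), (0.0348, np.float64(5.84))]
end t 45.36 p [0.5309 0.0387 0.0349] F [-1.4948 -0.1317  5.1464] T [-0.0285  0.3108 -0.0359] w 0.0520 g 42.5 q6 -0.61
```

```bash
cat > turn.py <<'E'
from h import *
import json
s=json.load(open("s.json")); cx,cy=.5309,.0387; z=s["z"]; f0=s["f0"]
E
python3 - <<'E'
from turn import *
z+=.00006; bot.servo_line([cx,cy,z],velocity=.05); b0=force(5)-[0,0,f0]; print("press",b0)
bot.reach([cx,cy,z],Q(129-21)); bot.dwell(.1); b=force(6); print("at 21",b-[0,0,f0],get_obs()["ft_torque"])
base=b[2]-f0; L=[]; a=21; hits=0
while a<32:
    a+=2; bot.reach([cx,cy,z],Q(129-a)); f=force(5)[2]-f0; L.append((a,round(f,2),round(get_obs()["ft_torque"][2],3)))
    if f<base-1.5: break
print(L); st(); json.dump(dict(z=z,f0=f0,base=base,a=a),open("s.json","w"))
E
```

```text
press [-1.895  -0.4906  5.5558]
at 21 [1.5354 0.5274 4.5702] [-0.0157 -0.331   0.02  ]
[(23, np.float64(4.8), np.float64(0.016)), (25, np.float64(5.36), np.float64(-0.039)), (27, np.float64(5.89), np.float64(-0.035)), (29, np.float64(5.87), np.float64(-0.047)), (31, np.float64(6.21), np.float64(-0.009)), (33, np.float64(6.46), np.float64(-0.007))]
 t 49.02 p [0.5306 0.0387 0.0348] F [ 0.6937 -0.3876  5.6896] T [ 0.0336 -0.0422 -0.0069] w 0.0516 g 42.6 q6 -0.04
```

Run:
```python
from turn import *
a=s["a"]; z+=.0001; bot.servo_line([cx,cy,z],velocity=.05)
L=[]; F=[force(5)[2]-f0]
while a<64:
    a+=2; bot.reach([cx,cy,z],Q(129-a)); f=force(5)[2]-f0; L.append((a,round(f,2),round(get_obs()["ft_torque"][2],3)))
    if f<np.median(F[-4:])-1.2:
        f2=force(5)[2]-f0
        if f2<np.median(F[-4:])-1.2: break
        f=f2
    F.append(f)
    if f>6.8: break
print(F[0],L); st(); json.dump(dict(z=z,f0=f0,base=float(np.median(F[-4:])),a=a),open("s.json","w"))
```

```text
5.341080140380614 [(35, np.float64(5.21), np.float64(-0.007)), (37, np.float64(4.93), np.float64(-0.028)), (39, np.float64(3.54), np.float64(-0.02))]
 t 50.85 p [0.5308 0.0387 0.0349] F [-0.5539  0.5803  2.5341] T [ 0.1529  0.0969 -0.03  ] w 0.0517 g 42.3 q6 0.07
```

Run:
```python
from turn import *
a=s["a"]
for d in(1.5,1.5):
    a+=d; bot.reach([cx,cy,z],Q(129-a)); print(a,force(6)-[0,0,f0],get_obs()["ft_torque"])
st(); json.dump(dict(s,a=a),open("s.json","w"))
```

```text
40.5 [-0.2514  0.9976  2.1169] [0.2139 0.1044 0.0052]
42.0 [-0.1829  1.4918  0.4754] [ 0.2843  0.1052 -0.006 ]
 t 51.75 p [0.5308 0.0387 0.0349] F [-0.5556  1.351  -0.9097] T [ 0.2843  0.1052 -0.006 ] w 0.0523 g 42.1 q6 0.12
```

Run:
```python
from turn import *
import cv2
a=s["a"]+1; bot.reach([cx,cy,z-.00006],Q(129-a)); print(a,force(5)-[0,0,f0])
hand.move_gripper(.068,20); st("rel")
bot.servo_line([cx,cy,.10],velocity=.2)
bot.reach([.40,-.22,.20],Q(60)); st("away")
t=[]
for n,(u,v) in(("side",(304,212)),("top",(291,214))):
    b=vision.read_camera(n)["frame"][:,:,::-1]; t.append(cv2.resize(b[v-24:v+24,u-22:u+22],None,fx=9,fy=9,interpolation=cv2.INTER_CUBIC))
cv2.imwrite("pics/fin.png",np.hstack(t))
```

```text
43.0 [-0.2837  1.5338  0.6023]
rel t 52.48 p [0.531  0.0386 0.035 ] F [ 0.316   0.7165 -0.8495] T [ 0.0424 -0.0176 -0.0482] w 0.0678 g 0.0 q6 0.14
away t 54.12 p [ 0.4002 -0.2194  0.1994] F [ 0.4606  0.1123 -0.0931] T [-0.01    0.0293  0.0478] w 0.0677 g 0.0 q6 0.02
```

View pics/fin.png

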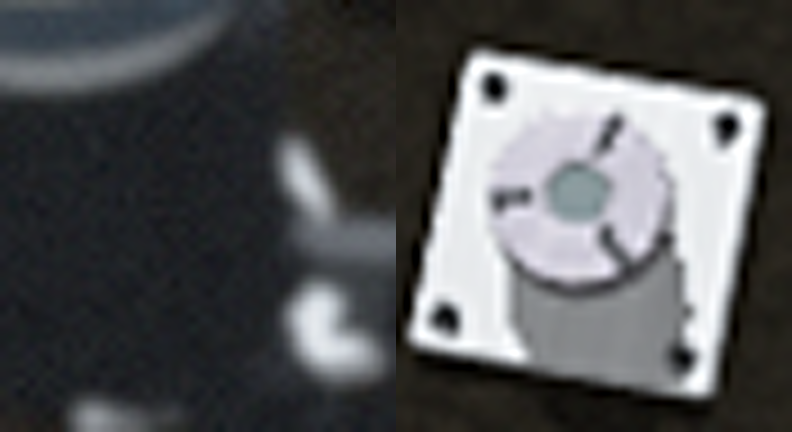

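The top tile shows the ring level and centred on the neck at (578,193), with the glass visible in its hole and the bars turned by the expected net −8°.

```bash
python3 -c "
from h import *
print(hand_in())"
```

```text
the job is handed in; nothing more can be done
None
```

The glass is seated in the pocket and the ring is screwed on about 5.5° past where the thread took over, for an estimated 9–10 N clamp (calculated, not measured); I handed the job in at about 54 s of robot time, and the verdict was not shown.

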